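# Find the concealed catch and open the small-parts box

## Robot

A 7-joint arm with a two-finger parallel gripper is mounted at the origin on the work surface. World frame = base frame: x ahead of the robot, y to its left, z up, the work surface at z = 0. Lengths are in m, angles in degrees, forces in N, time in s.
With the tool pointing down it reaches from about 0.4 to 0.85 m from the base axis. Payload 4.5 kg.
Tool frame: the origin (TCP) lies midway between the tips of the shut fingers; the grasp point (between the pads) lies 19 mm behind it (arm.pinch_z is the distance from the TCP to the grasp point, in m); z points along the fingers, y is the line along which they close (so a half turn about z gives the same grasp; the last joint's range is limited). The gripper opens to 88 mm and grips with 3 to 60 N. Pads are 18 mm wide; open, the fingers measure 123 mm over their backs; the gripper's body (75 mm by 187 mm) begins 45 mm behind the grasp point.
Start: joints at [-73.35, 39.483, -11.15, 89.685, 9.013, 51.709, -12.324], TCP at [0.159, 0.605, 0.239] pointing down, gripper open.
Joint ranges: [-172.22, 172.22], [-26.19, 119.32], [-84.43, 86.54], [7.71, 146.69], [-57.33, 237.33], [2.42, 119.75], [-152.13, 152.13]. Speed limits (degrees/s): [147.25, 147.25, 180, 180, 180, 180, 180].

## Interface

Orientations are given as [roll, pitch, yaw] about the fixed x, y, z axes, in that order (R = Rz(yaw) Ry(pitch) Rx(roll)).
In Python, from rig import arm gives the robot as it stands.
- The arm moves only by the tool arm_command, never from a script. Its argument "steps" is a list of rows, each an object of numbers: "dx", "dy", "dz": the shift along the world's x, y, z in cm; "yaw": the turn about the world's z in rad. A call has 1 to 5 rows; each row shifts and turns the commanded pose from where the row before left it; what a row does not reach is not made up. A row lasts 1/10 s, in which the tool goes at most 50 mm and 8.59 degrees, less where a joint would pass 70% of its speed; a pose out of reach is approached as far as the arm can. A call with a gripper value outside its range is refused whole. "claw" is the opening, from 0 (shut) to 1 (fully open), set as the call begins (left out, the last holds). The fingers move at their own pace and stop on an object; "grip_force" is the grip in N (left out, the last holds). Time passes only in rows, so rows that do not move let the fingers close. It gives the time, the measured TCP pose, the force, the opening and the grip force at its end, in the units of the state.
- arm.observe(): the state, without advancing time (a new reading comes with each control period).
- arm.camera(name): name is "scene" or "top" or "wrist"; returns (picture, depth): 420x560x3 uint8, blue, green, red; 420x560 float32, m along the optical axis (not along the pixel's ray), 0 where there is no reading.
- arm.get_calibration(name): a dict with "mtx" (3x3 intrinsics, pixels), "R" (3x3) and "t" (3): a world point X has camera coordinates R X + t. Camera axes: x right, y down, z forward; pixel columns grow to the right and rows downward; lengths in m; the calibration is good to about 2 mm. A picture is of the moment at which its call begins: read the wrist's pose just before it. get_calibration takes no time and is no camera call; for the wrist camera it gives the pose at the moment of the call.
- arm.hand_in(): hands the job in; it is judged then, once.
Trained networks look in the newest picture that a camera, given by its name, has taken for a name from the list of things; names that differ only in an ending like _2 or _b are one class to them, and where a whole thing is asked for, a point or a joint stands for the part that bears it (a point fixed in the world has none). Each returns a list of dicts, best first, with "score" (0 to 1); they miss things now and then, are a little off and sometimes report something else, mostly with a low value. They report only what shows in the picture. A call takes as long as a camera call.
- arm.silhouettes(camera, name): "pixels" (420x560 bool, what is visible of it) and "location" ([column, row] in pixels, amid what is visible of it).
The state is a dict: "time": time; "joints": joint angles; "qvel": joint speeds; "tau": joint torques, N m; "position": TCP position; "tcp_rot": TCP orientation; "contact_force": force on the tool from outside, world axes, zero at the start; "moment": the same for the moment, N m; "gripper_width": finger opening in m; "finger_force": force on a finger pad.
Only numpy, scipy, OpenCV 4.12 (cv2) and the standard library are available. Lean on these libraries where they do the work, as an engineer would, in place of code of your own. Each camera call takes 0.05 s, during which the arm holds its last target. There are 200 camera calls.

## Task

The train wheel sets are kept under the sliding walnut cover of the birch parts box, held shut by a child-proof catch: a push plate set flush in the grey inlay along the box's near edge, somewhere along its length. Feel along the inlay with your fingertips for the plate, press it down until the cover springs ajar, then put your fingertips into the gap and push the cover back as far as it goes under the rear deck. Leave the other toys where they stand.

Things in the scene. Friction and masses are not known exactly. Their poses are not given: they have to be found in the camera images.
- parts_box: Heavy fixed birch box, 310 (x) by 360 (y) by 95 mm high. Origin: centre of its underside; x points from the near edge to the far edge, y along the near edge, z up. Top, near to far: front rail with the inlay (x -155 to -75 mm), well with the sliding cover (-75 to +40 mm, 324 mm wide), rear deck (+40 to +155 mm). Rail and deck tops are 95 mm above the table.
- panel (a point): Centre of the top face of the grey inlay: x -115, y 0, z 93 mm of the box frame; axes as the box. The inlay is rigid, level, 56 (x) by 170 mm (y), 2 mm below the rail. In it, centred in x, is an opening 40 (x) by 60 mm (y) for the catch's push plate. The opening's centre may lie anywhere from -45 to +45 mm in y from this point: its place is not given, feel or look for it.
- catch (a joint): How far the push plate is pressed, m: 0 at rest, 0.006 at the bottom. The plate is of the same grey laminate, 36 (x) by 56 mm (y), a thin dark gap all round, its top 2 mm below the inlay's face at rest. Spring: about 2 N at rest, 6 N at the bottom. Held down about 0.005 or more it frees the cover; let go, it comes up again.
- cover (a joint): How far the walnut cover has slid towards box +x, m: 0 shut, 0.10 at its stop, fully open. Locked at 0 until the catch is pressed. Once freed, an ejector pin drives it to 0.045 to 0.055 within about 2 s and it stays there; from then on it slides with a drag of about 1 N and stays where it is left.
- cover_edge (a point): Middle of the top near edge of the walnut cover, moves with it; axes as the box. The cover is 118 (x) by 324 mm (y), 8 mm thick, top 82 mm above the table. This edge is at x -73 mm of the box frame when shut, about -25 mm when ajar, +27 mm when fully open. A steel strip, 170 mm long in y, hangs 34 mm down 2 to 6 mm behind this edge; it may be pushed too.
- rail_edge (a point): Middle of the far top edge of the front rail, fixed: x -75, y 0, z 95 mm of the box frame; axes as the box. Once the cover is ajar there is a gap of about 50 mm between this edge and the cover's edge. Fingertips put in there 20 to 40 mm below this point's height touch nothing; deeper lie the catch's tongue (top 44 mm above the table) and the wheel sets, and 150 mm to +y the ejector pin.
- canister: Loose clear plastic canister of wheel sets with a white ribbed screw top, 93 mm in diameter, 119 mm high, beside the box on its +y side. Origin: centre of its underside.
- dining_car: Loose red wooden dining car, 84 by 34 mm, 51 mm high, standing on the rear deck of the box towards its -y end. Origin: centre of its underside; x along the car.
- signal: Loose orange railway signal on a round birch foot, 48 mm in diameter, 117 mm high, beside the box on its -y side. Origin: centre of its underside.
- coach: Loose blue wooden coach, 84 by 34 mm, 51 mm high, on the table to the right. Origin: centre of its underside; x along the coach.
- tunnel: Loose wooden tunnel, 100 mm long (x), 110 mm wide, 107 mm high, on the table to the right. Origin: centre of its underside.
- curved_track: Loose flat dark walnut curved track, 12 mm thick, 40 mm wide, about 140 mm long, on the table to the left. Origin: on its underside, middle of the curve.
- tree: Loose small wooden fir tree, 60 mm in diameter, 98 mm high, on the table to the left. Origin: centre of its underside.

How it is judged:
By the outcome, as a careful person would: the job done as asked, in the order asked, and still so for the second after the job is handed in, with the robot touching nothing.
It also fails if it takes over 51 s, if anything falls off the work surface, if the arm or the gripper's body presses on something with over 40 N, if the wrist force passes 120 N, or if a joint passes its speed limit or range.

## Working session

There is one attempt and no reset: what is moved stays moved. The work goes in short steps, Python scripts to look and compute and a tool call to move; the robot and the scene stay as the last step left them, time stands still between calls to the robot, and variables do not carry over. Pictures are saved under pics/ and viewed, at most 10 in all, crops included, and the job is handed in when it is done.

Besides the shell and the picture viewer there is one more tool, called after "Request:" by a JSON object that holds its "op" and its "data". arm_command: Moves the arm, as the interface text tells. Its arguments: {"type":"object","properties":{"steps":{"type":"array"},"claw":{"type":"number"},"grip_force":{"type":"number"}},"required":["steps"]}

```bash
mkdir -p pics
cat > h.py <<'E'
import numpy as np,cv2
from rig import arm
def world(cam,px,depth):
    c=arm.get_calibration(cam);K=np.array(c["mtx"]);R=np.array(c["R"]);t=np.array(c["t"])
    px=np.atleast_2d(px).astype(float);d=depth[px[:,1].astype(int),px[:,0].astype(int)]
    p=np.c_[(px[:,0]-K[0,2])/K[0,0]*d,(px[:,1]-K[1,2])/K[1,1]*d,d]
    return (p-t)@R
E
python3 - <<'E'
from h import *
np.set_printoptions(precision=3,suppress=True)
s=arm.observe();print(s)
im,d=arm.camera("top");cv2.imwrite("pics/top.png",im);np.save("d.npy",d)
for n in ["panel","parts_box","cover","catch","canister","signal","dining_car"]:
    for r in arm.silhouettes("top",n)[:2]:
        ys,xs=np.nonzero(r["pixels"]);w=world("top",np.c_[xs,ys],d)
        print(n,r["score"],r["location"],len(xs),np.median(w,0),np.percentile(w,[2,98],axis=0).tolist())
        if n in("panel","cover"):
            z=np.median(w[:,2]);q=w[abs(w[:,2]-z)<.01];print(cv2.minAreaRect((q[:,:2]*1000).astype(np.float32)))
E
```

```text
{'time': 0.0, 'joints': array([-73.349,  39.531, -11.145,  89.743,   9.014,  51.709, -12.325]), 'qvel': array([-0.042, -0.063,  0.012, -0.105,  0.058, -0.014,  0.046]), 'tau': array([ -0.001, -52.756,  -1.267, -15.343,  -0.053,   0.007,   0.   ]), 'position': array([0.159, 0.604, 0.238]), 'tcp_rot': array([-179.9  ,    0.008,  165.29 ]), 'contact_force': array([ 0.195, -0.087, -0.263]), 'moment': array([-0.044,  0.045, -0.029]), 'finger_force': 0.0, 'gripper_width': 0.08786739256322477}
panel 0.56 [261.0, 192.1] 11919 [0.626 0.045 0.092] [[0.4551953571297071, -0.13398631021887225, 0.0760099843830264], [0.7791068760694314, 0.22439056812052247, 0.10014377859726178]]
((620.4994506835938, 44.6290283203125), (360.2711181640625, 310.8697509765625), 78.53305053710938)
panel 0.5 [261.8, 201.5] 4483 [0.604 0.047 0.082] [[0.530113028015205, -0.1055006428919318, 0.07509362059731566], [0.6747021732604936, 0.20074113974250812, 0.09024567531633024]]
((603.8128051757812, 47.85087585449219), (325.4039001464844, 116.55440521240234), 78.8803939819336)
parts_box 0.66 [261.7, 195.7] 11845 [0.625 0.046 0
[... 919 characters left out ...]
03 0.044 0.091] [[0.4832805286622078, 0.017658081179535323, 0.07556149764636791], [0.5207287679493496, 0.07179220414427807, 0.09736205918854901]]
canister 0.58 [170.2, 181.2] 967 [0.658 0.295 0.118] [[0.6199275781569518, 0.25799000499422425, 0.03241677686144249], [0.7042206796641346, 0.3418857603990832, 0.12374439713134183]]
signal 0.48 [342.5, 191.2] 232 [ 0.63  -0.203  0.011] [[0.6111605355312599, -0.2315013967439102, 0.00020082816315121092], [0.6577942126921025, -0.1840374368924243, 0.1206944339716612]]
dining_car 0.78 [304.9, 169.5] 387 [ 0.687 -0.08   0.146] [[0.6504425838028282, -0.10038717280176421, 0.09548896520824322], [0.7266487403641791, -0.06003574035516862, 0.15120961543713035]]
```

View pics/top.png

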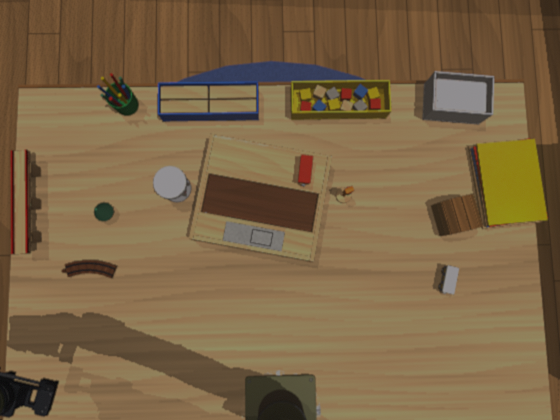

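The top view shows the box at (260,198), with the inlay spanning (224–283, 236). The plate outline is at about (262,238), which matches the catch silhouette at world (0.503, 0.044). Box yaw is about -11.5° and its centre is at (0.620, 0.045). I'll approach with the fingers shut.

Request:
{"op": "arm_command", "data": {"steps": [{"dx":2.3,"dy":-3.7,"yaw":0.056},{"dx":2.3,"dy":-3.7},{"dx":2.3,"dy":-3.7},{"dx":2.3,"dy":-3.7},{"dx":2.3,"dy":-3.7}], "claw": 0}}

```text
schema error: expected keys dx, dy, dz, yaw
```

Request:
{"op": "arm_command", "data": {"steps": [{"dx":2.3,"dy":-3.7},{"dx":2.3,"dy":-3.7},{"dx":2.3,"dy":-3.7},{"dx":2.3,"dy":-3.7},{"dx":2.3,"dy":-3.7}]}}

```text
schema error: expected keys dx, dy, dz, yaw
```

Request:
{"op": "arm_command", "data": {"steps": [{"dx":2.3,"dy":-3.7},{"dx":2.3,"dy":-3.7},{"dx":2.3,"dy":-3.7},{"dx":0,"dy":0},{"dx":0,"dy":0}]}}

```text
schema error: expected keys dx, dy, dz, yaw
```

Run:
```python
from h import *
np.set_printoptions(precision=4,suppress=True)
s=arm.observe();print(s["position"],s["tcp_rot"],s["contact_force"],s["time"])
im,d=arm.camera("wrist");cv2.imwrite("pics/w1.png",im)
for n in ["catch","panel"]:
    for r in arm.silhouettes("wrist",n)[:2]:
        ys,xs=np.nonzero(r["pixels"]);w=world("wrist",np.c_[xs,ys],d)
        q=w[abs(w[:,2]-.092)<.008]
        print(n,r["score"],r["location"],np.median(w,0),len(q),cv2.minAreaRect((q[:,:2]*1000).astype(np.float32)) if len(q)>5 else "")
```

```text
[0.1587 0.6044 0.2386] [-179.9833    0.0026  165.2881] [ 0.6187 -0.2951 -0.3271] 0.4
```

View pics/w1.png

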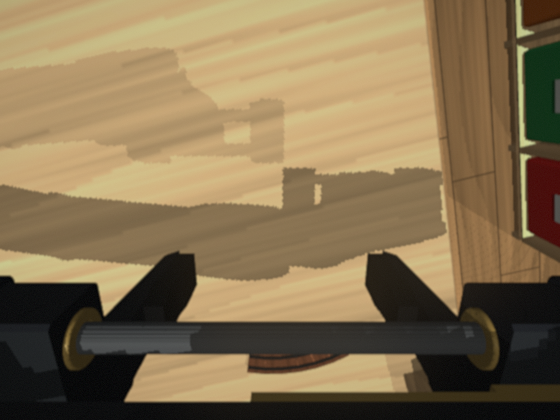

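The moves were refused because every row needs all four keys, so the wrist picture shows only bare table at the start pose. I'll send them again.

Request:
{"op": "arm_command", "data": {"steps": [{"dx":2.3,"dy":-3.7,"dz":0,"yaw":0.056},{"dx":2.3,"dy":-3.7,"dz":0,"yaw":0},{"dx":2.3,"dy":-3.7,"dz":0,"yaw":0},{"dx":2.3,"dy":-3.7,"dz":0,"yaw":0},{"dx":2.3,"dy":-3.7,"dz":0,"yaw":0}], "claw": 0}}

```text
time: 1.05
position: [0.2746, 0.4181, 0.2389]
tcp_rot: [180.0, 0.0, 168.5]
contact_force: [0.3, -0.1, -0.1]
gripper_width: 0.0503
finger_force: 0.0
```

Request:
{"op": "arm_command", "data": {"steps": [{"dx":2.3,"dy":-3.7,"dz":0,"yaw":0},{"dx":2.3,"dy":-3.7,"dz":0,"yaw":0},{"dx":2.3,"dy":-3.7,"dz":0,"yaw":0},{"dx":2.3,"dy":-3.7,"dz":0,"yaw":0},{"dx":0,"dy":0,"dz":0,"yaw":0}]}}

```text
time: 1.55
position: [0.3691, 0.265, 0.2386]
tcp_rot: [-179.8, 0.1, 167.8]
contact_force: [-0.3, 0.5, 1.0]
gripper_width: 0.0104
finger_force: 0.0
```

Request:
{"op": "arm_command", "data": {"steps": [{"dx":2.2,"dy":-3.7,"dz":0,"yaw":0.01},{"dx":2.2,"dy":-3.7,"dz":0,"yaw":0},{"dx":2.2,"dy":-3.7,"dz":0,"yaw":0},{"dx":2.2,"dy":-3.7,"dz":0,"yaw":0},{"dx":2.2,"dy":-3.7,"dz":0,"yaw":0}]}}

```text
time: 2.05
position: [0.4766, 0.0858, 0.239]
tcp_rot: [180.0, 0.0, 169.1]
contact_force: [0.7, 0.7, -0.7]
gripper_width: 0.0005
finger_force: 0.0
```

Request:
{"op": "arm_command", "data": {"steps": [{"dx":2.2,"dy":-3.6,"dz":0,"yaw":0},{"dx":0,"dy":0,"dz":0,"yaw":0},{"dx":0,"dy":0,"dz":0,"yaw":0}]}}

```text
time: 2.35
position: [0.498, 0.0504, 0.2387]
tcp_rot: [180.0, 0.0, 169.0]
contact_force: [-0.2, 1.1, -1.1]
gripper_width: 0.0005
finger_force: 0.0
```

Run:
```python
from h import *
np.set_printoptions(precision=4,suppress=True)
s=arm.observe();print(s["position"],s["tcp_rot"],s["contact_force"],s["time"])
im,d=arm.camera("wrist");cv2.imwrite("pics/w2.png",im)
for n in ["catch","panel","cover"]:
    for r in arm.silhouettes("wrist",n)[:2]:
        ys,xs=np.nonzero(r["pixels"]);w=world("wrist",np.c_[xs,ys],d)
        q=w[abs(w[:,2]-.09)<.012]
        print(n,r["score"],r["location"],np.median(w,0),len(q),cv2.minAreaRect((q[:,:2]*1000).astype(np.float32)) if len(q)>5 else "")
```

```text
[0.498  0.0504 0.2387] [179.9641   0.0038 168.9536] [-0.2018  1.0967 -1.1475] 2.35
catch 0.87 [276.6, 197.3] [0.4999 0.0491 0.0899] 2129 ((501.1623229980469, 48.72429656982422), (56.05913543701172, 36.542808532714844), 78.60540008544922)
panel 0.58 [318.9, 230.8] [0.5393 0.0831 0.0932] 40406 ((607.5081787109375, 50.80155944824219), (360.6317443847656, 288.3973693847656), 78.68303680419922)
cover 0.67 [330.6, 259.2] [0.5767 0.0902 0.0809] 12780 ((596.1268310546875, 52.80445098876953), (324.4811096191406, 107.17207336425781), 78.81193542480469)
```

View pics/w2.png

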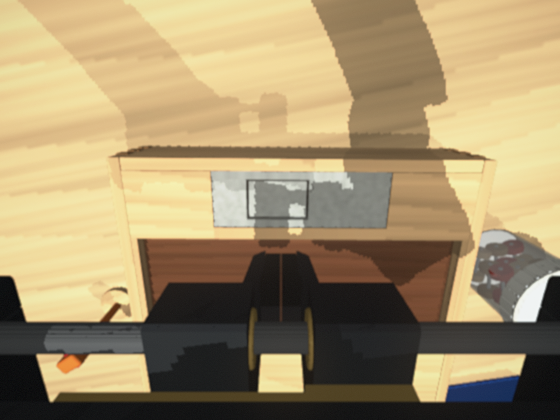

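The plate shows at (247–308, 180–218). It measures 56×36.5 mm and is centred at world (0.501, 0.049), almost under the TCP. I'll descend onto it and feel for contact.

Request:
{"op": "arm_command", "data": {"steps": [{"dx":0.3,"dy":-0.2,"dz":-4,"yaw":-0.008},{"dx":0,"dy":0,"dz":-4,"yaw":0},{"dx":0,"dy":0,"dz":-3.5,"yaw":0},{"dx":0,"dy":0,"dz":-1.5,"yaw":0},{"dx":0,"dy":0,"dz":-0.7,"yaw":0}]}}

```text
time: 3.05
position: [0.4995, 0.0499, 0.1003]
tcp_rot: [-180.0, -0.2, 168.8]
contact_force: [0.2, -0.2, -0.5]
gripper_width: 0.0007
finger_force: 0.0
```

Request:
{"op": "arm_command", "data": {"steps": [{"dx":0,"dy":0,"dz":-0.3,"yaw":0},{"dx":0,"dy":0,"dz":-0.3,"yaw":0},{"dx":0,"dy":0,"dz":-0.2,"yaw":0},{"dx":0,"dy":0,"dz":0,"yaw":0}]}}

```text
time: 3.45
position: [0.5011, 0.0486, 0.0943]
tcp_rot: [180.0, 0.1, 168.6]
contact_force: [0.3, 0.8, 0.0]
gripper_width: 0.0001
finger_force: 0.0
```

Request:
{"op": "arm_command", "data": {"steps": [{"dx":0,"dy":0,"dz":-0.2,"yaw":0},{"dx":0,"dy":0,"dz":-0.2,"yaw":0},{"dx":0,"dy":0,"dz":-0.2,"yaw":0},{"dx":0,"dy":0,"dz":0,"yaw":0}]}}

```text
time: 3.85
position: [0.5011, 0.0485, 0.0879]
tcp_rot: [180.0, 0.1, 168.6]
contact_force: [-0.2, -0.1, 3.7]
gripper_width: 0.0
finger_force: 1.8
```

The force is 3.7 N at z 0.088, below the inlay face, so this is the plate. I'll press further.

Request:
{"op": "arm_command", "data": {"steps": [{"dx":0,"dy":0,"dz":-0.15,"yaw":0},{"dx":0,"dy":0,"dz":-0.15,"yaw":0},{"dx":0,"dy":0,"dz":0,"yaw":0},{"dx":0,"dy":0,"dz":0,"yaw":0},{"dx":0,"dy":0,"dz":0,"yaw":0}]}}

```text
time: 4.35
position: [0.5011, 0.0485, 0.0854]
tcp_rot: [180.0, 0.1, 168.6]
contact_force: [-0.7, 0.6, 12.0]
gripper_width: 0.0006
finger_force: 5.3
```

Request:
{"op": "arm_command", "data": {"steps": [{"dx":0,"dy":0,"dz":-0.1,"yaw":0},{"dx":0,"dy":0,"dz":0,"yaw":0},{"dx":0,"dy":0,"dz":0,"yaw":0}]}}

```text
time: 4.65
position: [0.5012, 0.0486, 0.0853]
tcp_rot: [180.0, 0.1, 168.6]
contact_force: [-2.0, -0.3, 20.9]
gripper_width: 0.0005
finger_force: 10.0
```

It has bottomed out. I'll hold while the cover springs ajar, then look.

Request:
{"op": "arm_command", "data": {"steps": [{"dx":0,"dy":0,"dz":0.1,"yaw":0},{"dx":0,"dy":0,"dz":0,"yaw":0},{"dx":0,"dy":0,"dz":0,"yaw":0},{"dx":0,"dy":0,"dz":0,"yaw":0},{"dx":0,"dy":0,"dz":0,"yaw":0}]}}

```text
time: 5.15
position: [0.5011, 0.0486, 0.0854]
tcp_rot: [180.0, 0.1, 168.6]
contact_force: [-1.7, -0.3, 10.1]
gripper_width: 0.0005
finger_force: 5.3
```

Request:
{"op": "arm_command", "data": {"steps": [{"dx":0,"dy":0,"dz":0,"yaw":0},{"dx":0,"dy":0,"dz":0,"yaw":0},{"dx":0,"dy":0,"dz":0,"yaw":0},{"dx":0,"dy":0,"dz":0,"yaw":0},{"dx":0,"dy":0,"dz":0,"yaw":0}]}}

```text
time: 5.65
position: [0.5011, 0.0486, 0.0854]
tcp_rot: [180.0, 0.1, 168.6]
contact_force: [-0.6, 0.5, 10.1]
gripper_width: 0.0001
finger_force: 5.3
```

Request:
{"op": "arm_command", "data": {"steps": [{"dx":0,"dy":0,"dz":2,"yaw":0},{"dx":0,"dy":0,"dz":2,"yaw":0},{"dx":0,"dy":0,"dz":2,"yaw":0},{"dx":0,"dy":0,"dz":0,"yaw":0}]}}

```text
time: 6.05
position: [0.5019, 0.0487, 0.1463]
tcp_rot: [179.9, 0.2, 168.6]
contact_force: [0.1, -0.1, -0.5]
gripper_width: 0.0005
finger_force: 0.0
```

Run:
```python
from h import *
np.set_printoptions(precision=4,suppress=True)
s=arm.observe();print(s["position"],s["tcp_rot"],s["contact_force"],s["time"])
im,d=arm.camera("wrist");cv2.imwrite("pics/w3.png",im)
im2,d2=arm.camera("top")
cv2.imwrite("pics/t3.png",cv2.resize(im2[120:280,150:370],None,fx=3,fy=3))
for c,dd in (("wrist",d),("top",d2)):
    for r in arm.silhouettes(c,"cover")[:1]:
        ys,xs=np.nonzero(r["pixels"]);w=world(c,np.c_[xs,ys],dd)
        q=w[abs(w[:,2]-.082)<.005]
        print(c,r["score"],r["location"],len(q),cv2.minAreaRect((q[:,:2]*1000).astype(np.float32)) if len(q)>5 else "")
```

```text
[0.5019 0.0487 0.1463] [179.908    0.1849 168.594 ] [ 0.0747 -0.0514 -0.4783] 6.05
wrist 0.65 [418.9, 373.7] 5304 ((636.2433471679688, 41.24977111816406), (322.9804992675781, 44.63343048095703), 78.44788360595703)
top 0.77 [259.9, 193.8] 2098 ((628.9981689453125, 44.26007080078125), (320.392333984375, 64.74160766601562), 78.58192443847656)
```

View pics/t3.png

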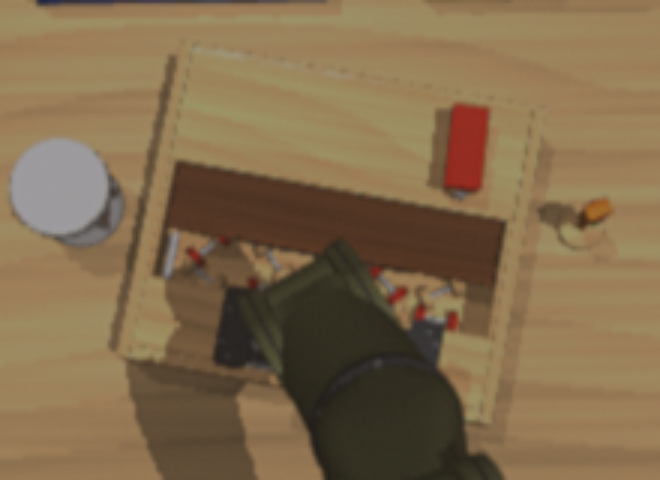

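The cover is ajar, with its near edge at about box x −25 and a 50 mm gap showing the wheel sets. I'll move over the middle of the gap, slightly to +y to stay clear of the red car, and go in.

Request:
{"op": "arm_command", "data": {"steps": [{"dx":2.4,"dy":1.0,"dz":0,"yaw":0},{"dx":2.4,"dy":1.0,"dz":0,"yaw":0},{"dx":2.4,"dy":1.1,"dz":0,"yaw":0},{"dx":0,"dy":0,"dz":0,"yaw":0},{"dx":0,"dy":0,"dz":0,"yaw":0}]}}

```text
time: 6.75
position: [0.5718, 0.0794, 0.1434]
tcp_rot: [-179.9, -0.1, 168.6]
contact_force: [-0.8, -0.5, 0.0]
gripper_width: 0.0006
finger_force: 0.0
```

Request:
{"op": "arm_command", "data": {"steps": [{"dx":0,"dy":0,"dz":-3,"yaw":0},{"dx":0,"dy":0,"dz":-1.5,"yaw":0},{"dx":0,"dy":0,"dz":-0.5,"yaw":0},{"dx":0,"dy":0,"dz":-0.5,"yaw":0},{"dx":0,"dy":0,"dz":0,"yaw":0}]}}

```text
time: 7.25
position: [0.5722, 0.0792, 0.0896]
tcp_rot: [-180.0, -0.0, 168.6]
contact_force: [0.7, -0.3, -1.2]
gripper_width: 0.0005
finger_force: 0.0
```

Request:
{"op": "arm_command", "data": {"steps": [{"dx":0,"dy":0,"dz":-1,"yaw":0},{"dx":0,"dy":0,"dz":-1,"yaw":0},{"dx":0,"dy":0,"dz":-0.5,"yaw":0},{"dx":0,"dy":0,"dz":0,"yaw":0}]}}

```text
time: 7.65
position: [0.5721, 0.0794, 0.0638]
tcp_rot: [-180.0, -0.1, 168.6]
contact_force: [-0.1, 0.6, -0.5]
gripper_width: 0.0002
finger_force: 0.0
```

Request:
{"op": "arm_command", "data": {"steps": [{"dx":0.98,"dy":-0.2,"dz":0,"yaw":0},{"dx":0.98,"dy":-0.2,"dz":0,"yaw":0},{"dx":0.98,"dy":-0.2,"dz":0,"yaw":0},{"dx":0.98,"dy":-0.2,"dz":0,"yaw":0}]}}

```text
time: 8.05
position: [0.613, 0.0715, 0.0651]
tcp_rot: [180.0, 0.0, 168.6]
contact_force: [-1.4, 0.7, -0.2]
gripper_width: -0.0
finger_force: 0.7
```

Request:
{"op": "arm_command", "data": {"steps": [{"dx":0.78,"dy":-0.16,"dz":0,"yaw":0},{"dx":0.78,"dy":-0.16,"dz":0,"yaw":0},{"dx":0.4,"dy":-0.08,"dz":0,"yaw":0},{"dx":0.3,"dy":-0.06,"dz":0,"yaw":0},{"dx":0,"dy":0,"dz":0,"yaw":0}]}}

```text
time: 8.55
position: [0.6351, 0.0666, 0.0648]
tcp_rot: [180.0, 0.0, 168.6]
contact_force: [-0.1, -0.6, -0.4]
gripper_width: 0.0004
finger_force: 0.0
```

Request:
{"op": "arm_command", "data": {"steps": [{"dx":0.3,"dy":-0.06,"dz":0,"yaw":0},{"dx":0.2,"dy":-0.04,"dz":0,"yaw":0},{"dx":0,"dy":0,"dz":0,"yaw":0}]}}

```text
time: 8.85
position: [0.6398, 0.0658, 0.0647]
tcp_rot: [180.0, 0.0, 168.6]
contact_force: [0.5, 0.2, 0.3]
gripper_width: 0.0002
finger_force: 0.0
```

Request:
{"op": "arm_command", "data": {"steps": [{"dx":0.2,"dy":-0.04,"dz":0,"yaw":0},{"dx":0.2,"dy":-0.04,"dz":0,"yaw":0},{"dx":0.2,"dy":-0.04,"dz":0,"yaw":0},{"dx":0,"dy":0,"dz":0,"yaw":0}]}}

```text
time: 9.25
position: [0.6406, 0.0657, 0.0645]
tcp_rot: [-179.9, -0.6, 168.7]
contact_force: [-10.8, 1.3, 8.9]
gripper_width: 0.0003
finger_force: 5.5
```

It met firm resistance at the expected end. I'll back off, lift out and check.

Request:
{"op": "arm_command", "data": {"steps": [{"dx":-1,"dy":0.2,"dz":0,"yaw":0},{"dx":-1,"dy":0.2,"dz":0,"yaw":0},{"dx":0,"dy":0,"dz":4,"yaw":0},{"dx":0,"dy":0,"dz":5,"yaw":0},{"dx":0,"dy":0,"dz":5,"yaw":0}]}}

```text
time: 9.75
position: [0.6254, 0.0687, 0.2061]
tcp_rot: [-180.0, -0.0, 168.6]
contact_force: [1.1, 0.3, -0.1]
gripper_width: 0.0005
finger_force: 0.0
```

Request:
{"op": "arm_command", "data": {"steps": [{"dx":-4,"dy":0,"dz":2,"yaw":0},{"dx":-4,"dy":0,"dz":0,"yaw":0},{"dx":-4,"dy":0,"dz":0,"yaw":0},{"dx":0,"dy":0,"dz":0,"yaw":0}]}}

```text
time: 10.15
position: [0.4988, 0.0679, 0.2247]
tcp_rot: [-179.8, -0.4, 168.8]
contact_force: [0.6, -0.8, -0.5]
gripper_width: 0.0002
finger_force: 0.0
```

Run:
```python
from h import *
np.set_printoptions(precision=4,suppress=True)
s=arm.observe();print(s["position"],s["contact_force"],s["time"])
im2,d2=arm.camera("top")
cv2.imwrite("pics/t4.png",cv2.resize(im2[120:280,150:370],None,fx=3,fy=3))
for n in("cover","canister","dining_car","signal"):
    for r in arm.silhouettes("top",n)[:1]:
        ys,xs=np.nonzero(r["pixels"]);w=world("top",np.c_[xs,ys],d2)
        if n=="cover":
            q=w[abs(w[:,2]-.082)<.005]; b=q[:,:2]-[.6205,.0446]; x=b@[.98,-.199]
            print(np.percentile(x,[2,10,50,90,98]))
        print(n,r["score"],r["location"],np.median(w,0))
```

```text
[0.4988 0.0679 0.2247] [ 0.6451 -0.8186 -0.5141] 10.15
[0.0265 0.0275 0.0327 0.0378 0.0391]
cover 0.6 [261.1, 186.0] [0.6519 0.0411 0.0813]
canister 0.61 [171.9, 179.7] [0.6584 0.2963 0.1175]
dining_car 0.85 [304.0, 168.9] [ 0.6845 -0.0801  0.145 ]
signal 0.72 [343.2, 191.8] [ 0.6292 -0.2023  0.0116]
```

View pics/t4.png

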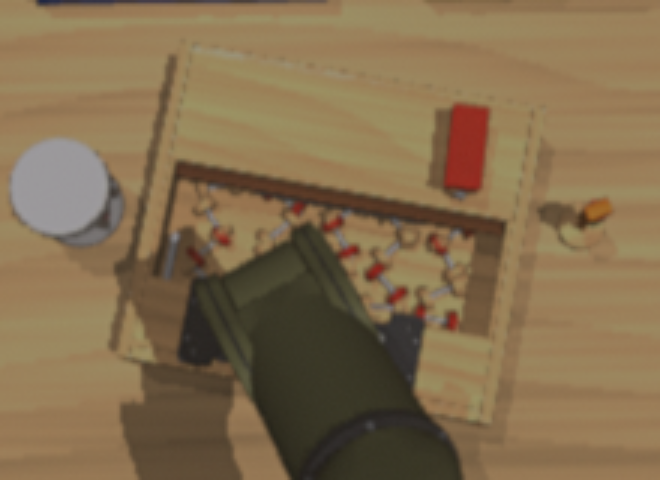

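The near edge of the cover is at box x of about +27 mm, so it is fully open. The toys have not moved and the robot is clear.

```bash
python3 -c "
from rig import arm
print(arm.hand_in())"
```

```text
the job is handed in; nothing more can be done
None
```

I found and pressed the catch plate, the cover sprang ajar, and I pushed it back to its stop (near edge at about box x +27 mm); the canister, dining car and signal measured where they were, the arm ended clear, and I handed the job in at about 10 s.

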